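# Refit the filter cover of a bench unit, lock one quarter-turn, hold the other end down

### The job

Refit the loose grey cover on the bench unit's open filter compartment: lower it over the two alignment pegs with both wing fasteners standing up through its slots, then turn the wing at the end away from the rubber seal a quarter turn clockwise until its slot lines up with the two marks on the cover. The sprung seal keeps the other end up, so press that end down flat on the frame, firmly but without forcing it, and finish while still holding it pressed there, so that I can close the second wing myself. Leave that second wing open and do not disturb the tube rack, the mixer or the tip box.

Things in the scene. Friction and masses are not known exactly. Their poses are not given: they have to be found in the camera images.
- station: White bench unit, fixed; 220 (x) x 340 (y) x 100 mm high, from x -135 (sloped control fascia) to +85. Origin on the bench below the centre of its filter compartment (opening 60 x 195 mm). Yaw at most 0.25 rad. The cover lies on the flat frame face, z = 100 mm, on which stand wing_a (y +115), wing_b (y -115, both x 0) and two pegs; a sprung seal sits in the opening at y -72.
- cover: Loose grey plate 120 x 280 x 6 mm, 0.3 to 0.45 kg, black bridge handle in the middle; starts flat on the bench, yaw within 0.35 rad. Origin: centre of its underside; fitted, its axes match the station's, origin at (0, 0, 100) mm there. Slots 15.5 (x) x 38.5 mm (y) at (0, +-115) for the wings, 11 mm holes at (-45, +60), (+45, -30) for the pegs. Two white marks (along x) beside each slot.
- cover_handle (a point): Centre of the handle bar, 37 mm above the cover's underside. The bar is 12 mm wide (x), 90 mm long (y), 14 mm high, its top 44 mm above the underside; it stands on two posts at its ends. Axes as the cover's.
- cover_press (a point): Point on the cover's upper face above the seal, x = 0, y = -72 mm: the flat space between handle end (y = -45 mm) and the slot of wing_b (from y = -96 mm), where the free end can be pressed down. Axes as the cover's.
- cover_lock_end (a point): Underside of the cover near its locked end, at x = 0, y = +135 mm of the cover.
- cover_free_end (a point): Underside of the cover near its free (sealed) end, at x = 0, y = -135 mm of the cover.
- frame_lock_end (a point): Point on the station's frame face where cover_lock_end comes to lie: x = 0, y = +135 mm, z = 100 mm of the station.
- frame_free_end (a point): Point on the frame face where cover_free_end comes to lie: x = 0, y = -135 mm, z = 100 mm of the station.
- peg_1 (a point): Tip of the first alignment peg, steel, 8 mm diameter, 15 mm high above the frame face, the upper 5 mm tapered to 3 mm; at (-45, +60) mm of the station.
- peg_2 (a point): Tip of the second alignment peg, like the first, at (+45, -30) mm of the station.
- wing_a (a joint): Angle (rad) of the wing fastener to be turned, at the end away from the seal. 0: wing along the cover's slot (open, as at the start within 0.08); grows clockwise seen from above; 1.571: a quarter turn, wing and slot crosswise, in line with the marks; it stops at 1.66. It turns stiffly (0.05 N m) and stays where it is left.
- wing_a_top (a point): Centre of the top of wing_a, on its turning axis. Steel wing 9 mm thick (along this point's x), 30 mm long (its y), 26 mm high, its top 34.5 mm above the frame face, its underside 8.5 mm above it (2.5 mm over the flush cover); a dark screwdriver slot runs along its top. The point turns with the wing.
- wing_b (a joint): Angle (rad) of the second wing fastener, at the seal's end, built like wing_a. Starts at 0 within 0.08 and is to stay open.
- wing_b_top (a point): Centre of the top of wing_b, built like wing_a.
- seal (a joint): How far (m) the sprung rubber seal is pushed down: 0 free, 0.006 when the cover is flush on the frame there. It takes 4 N to start and about 9 N to hold it flush (part of this is the cover's weight), so a push of some 10 to 15 N above the seal lays the cover flat.
- seal_top (a point): Centre of the top of the rubber seal, a rectangular ring 50 x 36 mm, 6 mm above the frame face when free, at x = 0, y = -72 mm of the station.
- tube_rack: Bystander: white rack 80 x 160 mm with red-capped tubes, 93 mm high, far side of the bench.
- vortex_mixer: Bystander: white round mixer, 124 mm diameter, 78 mm high, far side of the bench.
- tip_box: Bystander: pipette tip box 85 x 120 mm, 77 mm high, far side of the bench.

How it is judged:
By the outcome, as a careful person would: the job done as asked, in the order asked, and still so for the second after the job is handed in, while the arm keeps its last pose, push and grip.
It also fails if it takes over 62 s, if anything falls off the work surface, if the arm or the gripper's body presses on something with over 40 N, if the wrist force passes 120 N, or if a joint passes its speed limit or range.

### The arm

A 7-joint arm with a two-finger parallel gripper is mounted at the origin on the work surface. World frame = base frame: x ahead of the robot, y to its left, z up, the work surface at z = 0. Lengths are in mm, angles in degrees, forces in N, time in s.
With the tool pointing down it reaches from about 425 to 800 mm from the base axis. Payload 8.3 kg.
Tool frame: the origin (TCP) lies on the front face of the gripper's body, between the roots of the fingers; the fingertips stand 73 mm ahead of it and the grasp point (between the pads) lies 54 mm ahead of it (manip.grasp_offset is the distance from the TCP to the grasp point, in mm); x points along the fingers, z is the direction in which the jaws open and shut, and the axes are right-handed (so a half turn about x gives the same grasp; the last joint's range is limited). The gripper opens to 85 mm and grips with 20 to 120 N. Pads are 22 mm wide; open, the fingers measure 114 mm over their backs; the gripper's body (76 mm by 85 mm) begins 54 mm behind the grasp point. The pads swing forward as they close: fully open they stand 13 mm farther back than shut.
Start: joints at [-75.968, 21.967, 0.94, 78.501, -0.361, 79.538, -2.664], TCP at [189.305, 595.627, 303.879] pointing down, gripper open.
Joint ranges: [-169.22, 169.22], [-14.56, 117.87], [-87.37, 89.26], [10.42, 133.3], [-82.24, 262.24], [0.94, 117.77], [-172.7, 172.7]. Speed limits (degrees/s): [136.94, 136.94, 172.46, 172.46, 180, 180, 180].

### API

Orientations are given as a 3x3 rotation matrix whose columns are the frame's x, y, z axes.
In Python, from bench import monitor, viewer, workorder, manip gives the robot as it stands.
- The arm moves only by the tool move_arm, never from a script. Its argument "rows" is a list of rows, each a list of 3 entries, a list of its own where there are three numbers: the shift along the tool's x, y, z in units of 40 mm (1.0 is 40 mm), then the turn, a rotation vector about the tool's x, y, z in rad, then the closure, from -1 (fully open) to 1 (shut), so that 0 is half open. A call has 1 to 20 rows; each row is the pose to reach, as a shift and turn from the pose commanded when the call began, along the tool's axes at that moment; what a row does not reach only later rows make up. A row lasts 1/10 s, in which the tool goes at most 50 mm and 8.59 degrees, less where a joint would pass 70% of its speed; a pose out of reach is approached as far as the arm can. A call with a gripper value outside its range is refused whole. The fingers move at their own pace and stop on an object; "squeeze" is the grip in N (left out, the last holds). Time passes only in rows, so rows that repeat a pose let the fingers close. It gives the time, the measured TCP pose, the force and the opening at its end, in the units of the state.
- monitor.observe(): the state, without advancing time (a new reading comes with each control period).
- viewer.get_image(name): name is "scene" or "top" or "wrist"; returns a dict with "img" (400x640x3 uint8, red, green, blue), "intrinsics" (3x3 intrinsics, pixels), "eye" and "orientation" of the camera in the world. Camera axes: x right, y down, z forward; pixel columns grow to the right and rows downward; lengths in mm; the calibration is good to about 2 mm. A picture is of the moment at which its call begins. There is no depth.
- workorder.finish_job(): hands the job in, once; it reports no verdict.
The state is a dict: "t": time; "joints": joint angles; "qvel": joint speeds; "joint_efforts": joint torques, N m; "ee_pos": TCP position; "orientation": TCP orientation; "force": force on the tool from outside, world axes, zero at the start; "wrist_torque": the same for the moment, N m; "opening": opening from 0.0 (shut) to 1.0 (fully open).
Only numpy, scipy, OpenCV 4.12 (cv2) and the standard library are available. Lean on these libraries where they do the work, as an engineer would, in place of code of your own. Each camera call takes 0.05 s, during which the arm holds its last target.

## Working session

There is one attempt and no reset: what is moved stays moved. The work goes in short steps, Python scripts to look and compute and a tool call to move; the robot and the scene stay as the last step left them, time stands still between calls to the robot, and variables do not carry over. Pictures are saved under pics/ and viewed, and the job is handed in when it is done.

Besides the shell and the picture viewer there is one more tool, called by a JSON object that holds its "fn" and its "kwargs", one argument or row to a line. move_arm: Moves the arm, as the interface text tells. Its arguments: {"type":"object","properties":{"rows":{"type":"array","items":{"type":"array"}},"squeeze":{"type":"number"}},"required":["rows"]}

```bash
ls -la; mkdir -p pics; python3 - <<'E'
from bench import monitor, viewer, workorder, manip
import cv2
s=monitor.observe()
for k,v in s.items(): print(k,v)
print(manip.grasp_offset)
for n in ["scene","top","wrist"]:
    d=viewer.get_image(n)
    cv2.imwrite(f"pics/{n}0.png",d["img"][:,:,::-1])
    print(n,d["intrinsics"],d["eye"],d["orientation"])
E
```

```text
total 12
drwxr-xr-x  3 agent agent 4096 Dec  6 22:26 .
drwxr-xr-x 23 root  root  4096 Dec  6 22:26 ..
drwxr-xr-x  2 agent agent 4096 Dec  6 22:26 pics
t 0.0
joints [-75.97029786  22.01544521   0.93789163  78.56135219  -0.35992273
  79.53644941  -2.66602363]
qvel [-0.01827331 -0.00043289 -0.00373125 -0.08533013  0.01930691 -0.04773728
 -0.08393337]
joint_efforts [ 2.73981959e-04 -6.27604723e+01  8.44178516e-01 -3.71826088e+01
  1.62990089e-02  1.44177309e-02  3.20170770e-06]
ee_pos [189.18915354 595.30781652 302.87623708]
orientation [[-5.35404259e-04 -9.53025433e-01  3.02889811e-01]
 [-1.85097567e-03  3.02890280e-01  9.53023637e-01]
 [-9.99998144e-01 -5.03887585e-05 -1.92619564e-03]]
force [-0.22496488 -0.06267129  0.51330367]
wrist_torque [ 0.02825223  0.00434517 -0.02554389]
opening 0.997368077160349
53.900000000000006
scene [[417.09233933   0.         312.23021254]
 [  0.         417.09233933 198.30619368]
 [  0.           0.           1.        ]] [1137.76618459 -161.41510367  823.54966439] [[ 0.3142406   0.74395639 -0.58973022]
 [ 0.94916776 -0.25815844  0.18009662]
 [-0.0182598  -0.61634658 -0.78726328]]
top [[452.77521631   0.         332.16137447]
 [  0.         452.77521631 199.2889703 ]
 [  0.           0.           1.        ]] [ 357.1283206    12.22502676 1337.29908928] [[ 0.0243834  -0.97878976  0.20341105]
 [-0.99969116 -0.02289607  0.0096624 ]
 [-0.00480014 -0.20358383 -0.97904575]]
wrist [[347.95138703   0.         319.97493628]
 [  0.         347.95138703 197.156602  ]
 [  0.           0.           1.        ]] [123.22228882 615.67635084 373.68308   ] [[ 0.30350148  0.91616877  0.26176638]
 [ 0.95282858 -0.29120782 -0.08553188]
 [-0.00213322  0.27537754 -0.96133379]]
```

View pics/scene0.png

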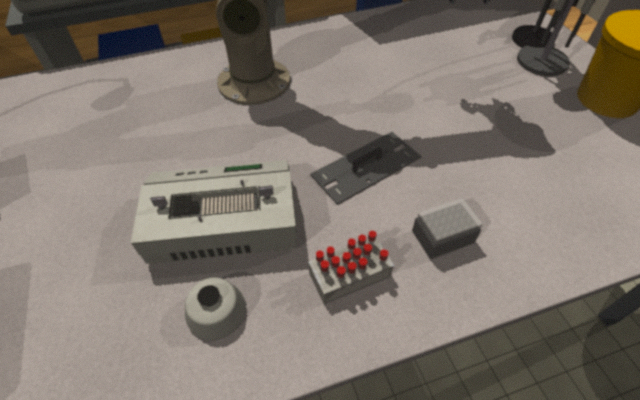

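View pics/top0.png

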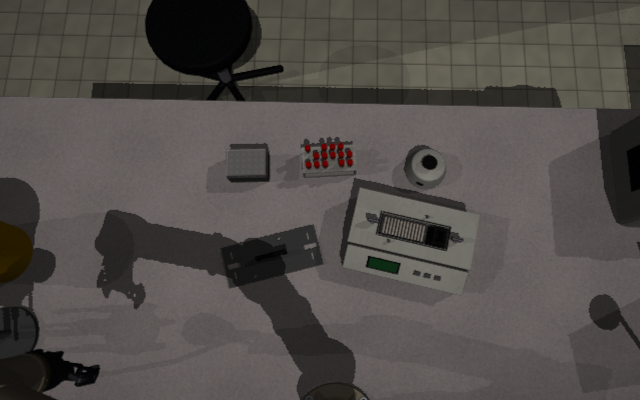

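View pics/wrist0.png

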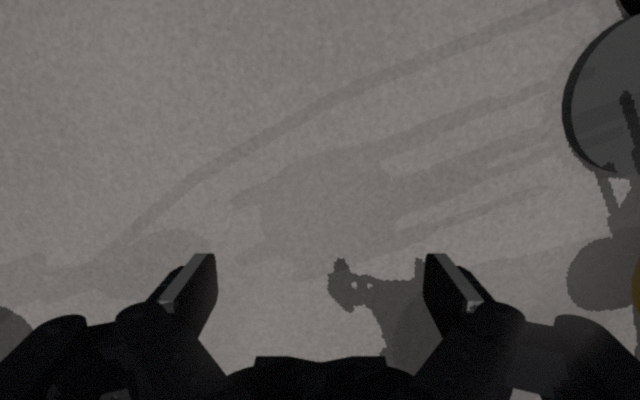

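```bash
python3 - <<'E'
import cv2
im=cv2.imread("pics/top0.png")
a=cv2.resize(im[215:295,215:327],None,fx=7,fy=7,interpolation=cv2.INTER_CUBIC)
cv2.imwrite("pics/ct.png",cv2.convertScaleAbs(a,alpha=1.8))
a=cv2.resize(im[175:300,340:485],None,fx=5,fy=4.6,interpolation=cv2.INTER_CUBIC)
a=cv2.resize(im[175:295,340:485],None,fx=5,fy=5,interpolation=cv2.INTER_CUBIC)
cv2.imwrite("pics/st.png",cv2.convertScaleAbs(a,alpha=1.3))
im=cv2.imread("pics/scene0.png")
a=cv2.resize(im[155:265,130:300],None,fx=4.5,fy=4.5,interpolation=cv2.INTER_CUBIC)
cv2.imwrite("pics/ss.png",cv2.convertScaleAbs(a,alpha=1.2))
a=cv2.resize(im[125:210,305:430],None,fx=6,fy=6,interpolation=cv2.INTER_CUBIC)
cv2.imwrite("pics/cs.png",cv2.convertScaleAbs(a,alpha=1.8))
E
```

```text
(no output)
```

View pics/ct.png

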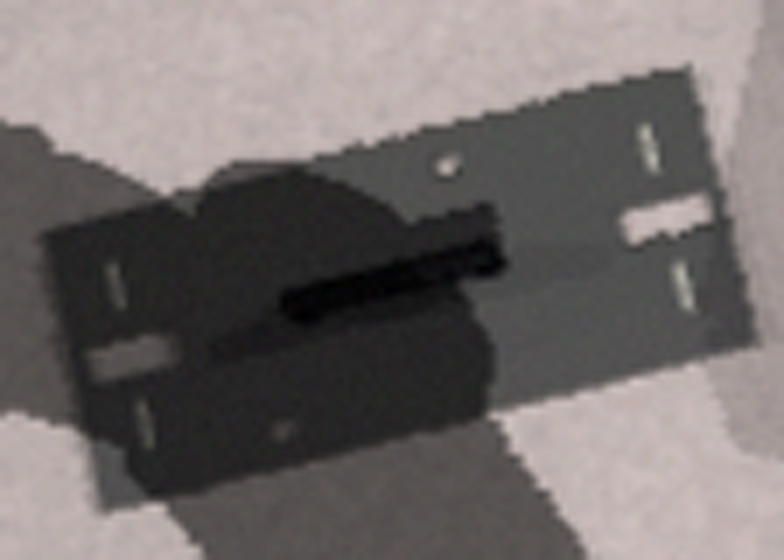

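View pics/st.png

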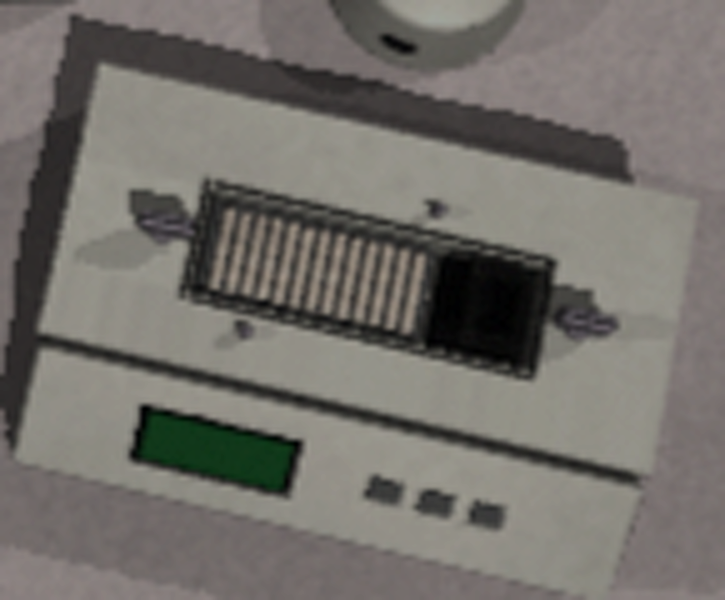

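View pics/ss.png

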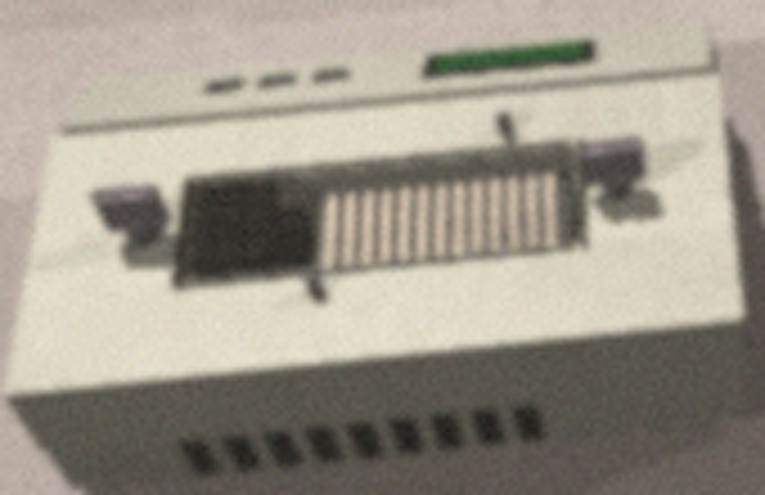

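View pics/cs.png

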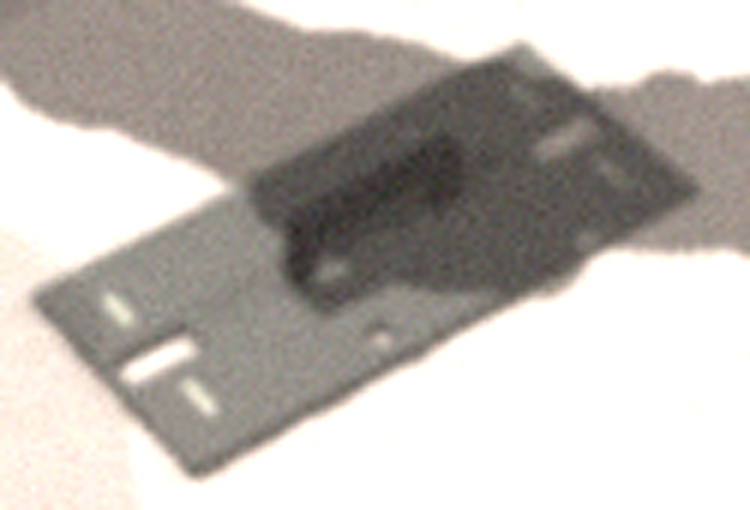

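```bash
cat > h.py <<'E'
import numpy as np
from bench import monitor, viewer, workorder, manip
import cv2
from scipy.spatial.transform import Rotation as R
def ray(d,uv,z):
    K=np.array(d["intrinsics"]);o=np.array(d["eye"]);Rc=np.array(d["orientation"])
    v=Rc@np.linalg.solve(K,[uv[0],uv[1],1]); return o+v*(z-o[2])/v[2]
def proj(d,p):
    K=np.array(d["intrinsics"]);c=np.array(d["orientation"]).T@(np.array(p)-np.array(d["eye"]))
    q=K@c; return q[:2]/q[2]
def fit2d(loc,w):
    loc=np.array(loc,float)[:,:2];w=np.array(w,float)[:,:2]
    a=loc-loc.mean(0);b=w-w.mean(0)
    th=np.arctan2((a[:,0]*b[:,1]-a[:,1]*b[:,0]).sum(),(a*b).sum())
    M=np.array([[np.cos(th),-np.sin(th)],[np.sin(th),np.cos(th)]])
    t=w.mean(0)-M@loc.mean(0)
    return th,t,w-(loc@M.T+t)
def unc(p,off,s): return np.array(off)+(np.array(p,float)+.5)/s-.5
def delta(pos,Rm,s=None):
    """shift (units of 40mm) & rotvec from current commanded ~ measured pose to a target TCP pose"""
    s=s or monitor.observe(); R0=np.array(s["orientation"])
    return R0.T@(np.array(pos)-s["ee_pos"])/40, R.from_matrix(R0.T@Rm).as_rotvec()
E
python3 - <<'E'
from h import *
np.set_printoptions(precision=2,suppress=True)
d=viewer.get_image("top")
def run(name,items,off,s):
    loc=[];w=[]
    for (p,l) in items:
        loc.append(l); w.append(ray(d,unc(p,off,s),l[2]))
    th,t,r=fit2d(loc,w); print(name,th,np.degrees(th),t);print(r)
C=[((45,232),(60,140,6)),((690,68),(60,-140,6)),((757,345),(-60,-140,6)),((100,510),(-60,140,6)),
((447,163),(45,-30,3)),((283,430),(-45,60,3)),((667,218),(0,-115,3)),((133,355),(0,115,3))]
run("cover",C,(215,215),7)
S=[((207,182),(30,97.5,100)),((552,260),(30,-97.5,100)),((533,377),(-30,-97.5,100)),((183,297),(-30,97.5,100)),
((100,65),(85,170,100)),((697,200),(85,-170,100)),((435,205),(45,-30,115)),((243,324),(-45,60,115)),((163,222),(0,115,134.5)),((586,322),(0,-115,134.5))]
run("station",S,(340,175),5)
d=viewer.get_image("scene")
S=[((95,190),(0,-130,134.5)),((155,187),(0,-100,134.5)),((640,140),(0,130,134.5)),((580,145),(0,100,134.5)),((504,115),(-45,60,115)),((311,278),(45,-30,115)),((10,395),(85,-170,100)),((742,318),(85,170,100)),((188,182),(-30,-97.5,100)),((175,285),(30,-97.5,100)),((585,240),(30,97.5,100))]
run("station scene",S,(130,155),4.5)
C=[((195,475),(60,-140,6)),((35,300),(-60,-140,6)),((698,188),(60,140,6)),((380,340),(45,-30,3)),((160,360),(0,-115,3)),((567,140),(0,115,3))]
run("cover scene",C,(305,125),6)
E
```

```text
cover 0.2725987880465004 15.618760055445748 [461.45 198.48]
[[-0.91 -0.77]
 [-0.33  0.18]
 [-0.6   0.73]
 [ 0.72  0.29]
 [ 1.22 -0.18]
 [-0.79  0.16]
 [ 0.65 -0.01]
 [ 0.04 -0.4 ]]
station -0.20764538401159335 -11.897204139237562 [ 532.44 -199.09]
[[ 2.29 -1.99]
 [ 3.31 -1.1 ]
 [-2.59 -1.3 ]
 [-3.49 -1.34]
 [-1.18 -1.44]
 [-0.13  0.1 ]
 [ 1.3   2.76]
 [ 3.03  1.09]
 [-0.7   1.74]
 [-1.85  1.48]]
station scene -0.207884631737875 -11.910912024211601 [ 534.51 -201.06]
[[-2.3   1.64]
 [-0.97 -0.55]
 [-0.95 -1.34]
 [-1.2   0.05]
 [ 3.14  0.29]
 [ 2.27 -0.02]
 [ 0.83  2.72]
 [-0.94 -1.41]
 [-1.23 -0.15]
 [ 1.79 -0.92]
 [-0.45 -0.33]]
cover scene 0.2824584677444346 16.1836780894882 [465.79 196.24]
[[-0.87 -0.44]
 [ 2.07  0.76]
 [-0.61 -0.32]
 [-0.2  -0.74]
 [-1.15  0.59]
 [ 0.77  0.16]]
```

```bash
cat >> h.py <<'E'
def down(yaw):
    z=np.array([np.cos(yaw),np.sin(yaw),0]);x=np.array([0,0,-1.]);return np.column_stack([x,np.cross(z,x),z])
np.set_printoptions(precision=3,suppress=True)
E
python3 - <<'E'
from h import *
s=monitor.observe()
print(s["t"],delta([463,197.5,230],down(.275)))
E
```

```text
0.25 (array([ 1.842, -9.536, -7.407]), array([ 0.988, -0.001,  0.   ]))
```

{"fn": "move_arm", "kwargs": {
  "rows": [
    [[0.05,-0.3,-0.2],[0.03,0,0],-1],
    [[0.2,-1,-0.8],[0.1,0,0],-1],
    [[0.4,-2,-1.5],[0.2,0,0],-1],
    [[0.6,-3,-2.3],[0.3,0,0],-1],
    [[0.8,-4,-3.1],[0.4,0,0],-1],
    [[1,-5,-3.9],[0.5,0,0],-1],
    [[1.2,-6,-4.7],[0.6,0,0],-1],
    [[1.4,-7,-5.4],[0.7,0,0],-1],
    [[1.6,-8,-6.2],[0.8,0,0],-1],
    [[1.75,-8.8,-6.8],[0.9,0,0],-1],
    [[1.82,-9.3,-7.2],[0.96,0,0],-1],
    [[1.84,-9.54,-7.41],[0.988,-0.001,0],-1],
    [[1.84,-9.54,-7.41],[0.988,-0.001,0],-1],
    [[1.84,-9.54,-7.41],[0.988,-0.001,0],-1]
  ],
  "squeeze": 80
}}

```text
t: 1.65
ee_pos: [462.5, 198.8, 230.4]
orientation: [[0.0, -0.274, 0.962], [0.001, 0.962, 0.274], [-1.0, 0.001, 0.001]]
force: [-0.4, 1.2, 0.0]
opening: 1.0
```

```bash
python3 - <<'E'
from h import *
d=viewer.get_image("wrist"); s=monitor.observe()
print(s["t"],s["ee_pos"],s["orientation"],s["joints"]); print(d["eye"],d["orientation"])
cv2.imwrite("pics/w1.png",d["img"][:,:,::-1])
for l in [(0,45,44),(0,-45,44),(6,0,44),(-6,0,44),(0,115,6),(0,-115,6),(60,140,6)]:
    c,q=np.cos(.275),np.sin(.275)
    print(l,proj(d,[463+c*l[0]-q*l[1],197.5+q*l[0]+c*l[1],l[2]]))
E
```

```text
1.7 [462.262 199.398 230.389] [[ 0.    -0.275  0.961]
 [ 0.002  0.961  0.275]
 [-1.     0.001  0.001]] [-48.039  10.083  23.749 104.353  -4.492  66.414  -6.853]
[443.645 264.776 301.174] [[ 0.962  0.262  0.076]
 [ 0.273 -0.925 -0.263]
 [ 0.001  0.274 -0.962]]
(0, 45, 44) [319.91  133.654]
(0, -45, 44) [319.71 247.28]
(6, 0, 44) [327.638 193.105]
(-6, 0, 44) [311.972 193.083]
(0, 115, 6) [320.01  38.12]
(0, -115, 6) [319.565 298.125]
(60, 140, 6) [398.904   2.593]
```

View pics/w1.png

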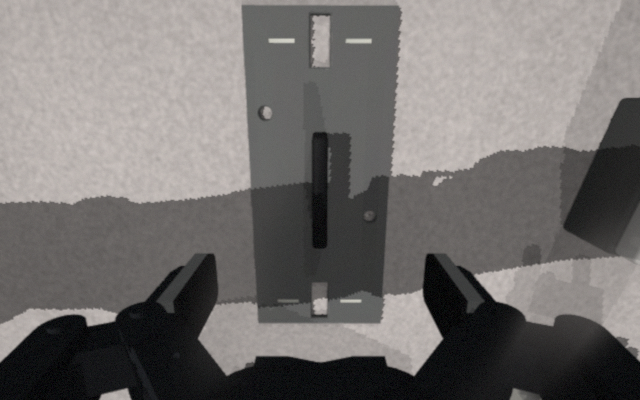

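{"fn": "move_arm", "kwargs": {
  "rows": [
    [[0.3,-0.02,0],[0,0,0],-1],
    [[1.0,-0.06,0],[0,0,0],-1],
    [[1.8,-0.06,0],[0,0,0],-1],
    [[2.6,-0.06,0],[0,0,0],-1],
    [[3.2,-0.06,0],[0,0,0],-0.5],
    [[3.48,-0.06,0],[0,0,0],0],
    [[3.48,-0.06,0],[0,0,0],0.5],
    [[3.48,-0.06,0],[0,0,0],1],
    [[3.48,-0.06,0],[0,0,0],1],
    [[3.48,-0.06,0],[0,0,0],1],
    [[3.48,-0.06,0],[0,0,0],1],
    [[3.48,-0.06,0],[0,0,0],1]
  ],
  "squeeze": 90
}}

```text
t: 2.9
ee_pos: [464.7, 195.9, 92.6]
orientation: [[0.003, -0.272, 0.962], [0.002, 0.962, 0.272], [-1.0, 0.002, 0.003]]
force: [-1.5, -0.8, 6.8]
opening: 0.118
```

```bash
python3 - <<'E'
from h import *
d=viewer.get_image("wrist"); s=monitor.observe()
for k in ["t","ee_pos","orientation","force","wrist_torque","opening"]:print(k,s[k])
cv2.imwrite("pics/w2.png",d["img"][:,:,::-1])
E
```

```text
t 2.95
ee_pos [464.689 195.852  92.533]
orientation [[ 0.003 -0.272  0.962]
 [ 0.002  0.962  0.272]
 [-1.     0.002  0.003]]
force [-1.632 -0.095  6.424]
wrist_torque [-0.055  0.405 -0.013]
opening 0.12028014632353078
```

View pics/w2.png

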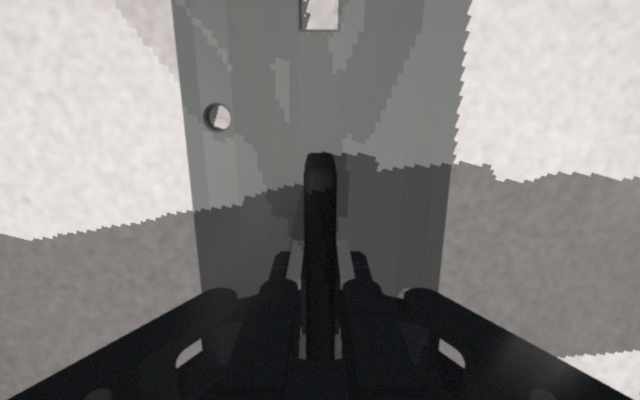

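```bash
python3 - <<'E'
from h import *
im=cv2.imread("pics/w2.png")
a=cv2.resize(im[0:170,170:480],None,fx=2.5,fy=2.5,interpolation=cv2.INTER_CUBIC)
cv2.imwrite("pics/w2c.png",cv2.convertScaleAbs(a,alpha=2))
E
```

```text
(no output)
```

View pics/w2c.png

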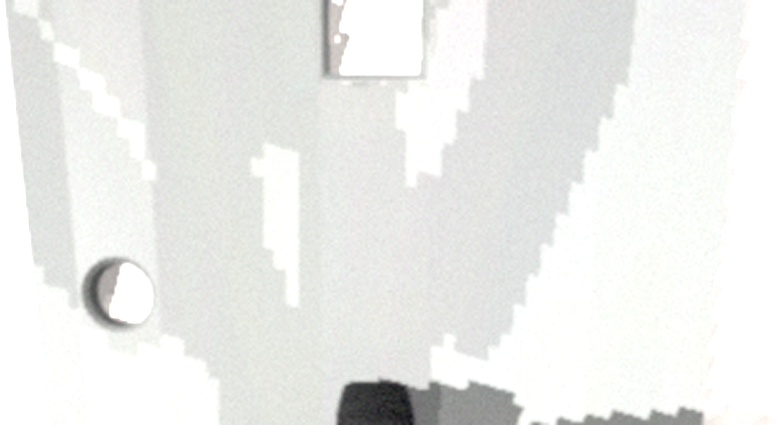

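```bash
python3 - <<'E'
from h import *
d=viewer.get_image("wrist"); s=monitor.observe()
P=[((374,78),(0,95.75,6)),((119.5,292.5),(-45,60,6)),((376,382),(0,45,44)),((323,78),(-7.75,95.75,6)),((425,78),(7.75,95.75,6))]
Rm=np.array(s["orientation"])
w=[ray(d,unc(p,(170,0),2.5),l[2]) for p,l in P]
# in tool frame: tool z~cover x, tool y~cover y
th,t,r=fit2d([l for p,l in P],w);print(th,t,r)
print("tcp",s["ee_pos"],"tool yaw",np.arctan2(Rm[1,2],Rm[0,2]))
e=t-s["ee_pos"][:2]; yaw=np.arctan2(Rm[1,2],Rm[0,2])
print("cover origin in tool (along z, along y)",e@[np.cos(yaw),np.sin(yaw)],e@[-np.sin(yaw),np.cos(yaw)])
E
```

```text
0.28014254889885076 [464.993 197.059] [[ 0.436 -1.404]
 [-0.014 -0.114]
 [-1.296  4.326]
 [-0.242 -1.556]
 [ 1.116 -1.252]]
tcp [464.691 195.855  92.551] tool yaw 0.27514970198217004
cover origin in tool (along z, along y) 0.6179683461111128 1.0763977567417549
```

{"fn": "move_arm", "kwargs": {
  "rows": [
    [[-0.1,0,0],[0,0,0],1],
    [[-0.4,0,0],[0,0,0],1],
    [[-0.9,0,0],[0,0,0],1],
    [[-1.5,0,0],[0,0,0],1],
    [[-2.2,0,0],[0,0,0],1],
    [[-2.9,0,0],[0,0,0],1],
    [[-3.6,0,0],[0,0,0],1],
    [[-4.2,0,0],[0,0,0],1],
    [[-4.6,0,0],[0,0,0],1],
    [[-4.75,0,0],[0,0,0],1],
    [[-4.75,0,0],[0,0,0],1],
    [[-4.75,0,0],[0,0,0],1]
  ]
}}

```text
t: 4.2
ee_pos: [463.4, 195.0, 280.3]
orientation: [[-0.0, -0.272, 0.962], [0.0, 0.962, 0.272], [-1.0, 0.0, -0.0]]
force: [0.1, -0.5, -3.4]
opening: 0.122
```

```bash
python3 - <<'E'
from h import *
d=viewer.get_image("wrist"); s=monitor.observe()
for k in ["t","ee_pos","orientation","force","wrist_torque","opening"]:print(k,s[k])
cv2.imwrite("pics/w3.png",d["img"][:,:,::-1])
print(delta([534.3,-200.7,282],down(-.208)))
E
```

```text
t 4.25
ee_pos [463.278 194.953 280.012]
orientation [[-0.001 -0.272  0.962]
 [-0.     0.962  0.272]
 [-1.    -0.    -0.001]]
force [ 0.165 -0.044 -3.145]
wrist_torque [-0.041  0.035  0.02 ]
opening 0.11911716947744634
(array([ -0.047, -10.002,  -0.978]), array([ 0.483, -0.001,  0.   ]))
```

View pics/w3.png

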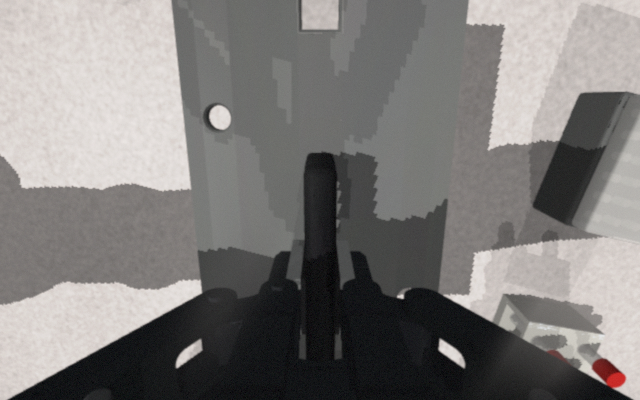

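{"fn": "move_arm", "kwargs": {
  "rows": [
    [[0,-0.2,-0.02],[0.01,0,0],1],
    [[0,-0.6,-0.06],[0.03,0,0],1],
    [[0,-1.2,-0.12],[0.06,0,0],1],
    [[0,-2,-0.2],[0.1,0,0],1],
    [[0,-2.8,-0.28],[0.14,0,0],1],
    [[0,-3.6,-0.36],[0.18,0,0],1],
    [[0,-4.4,-0.44],[0.22,0,0],1],
    [[0,-5.2,-0.52],[0.26,0,0],1],
    [[0,-6,-0.6],[0.3,0,0],1],
    [[0,-6.8,-0.67],[0.34,0,0],1],
    [[0,-7.6,-0.75],[0.37,0,0],1],
    [[0,-8.4,-0.83],[0.41,0,0],1],
    [[0,-9.1,-0.9],[0.44,0,0],1],
    [[0,-9.6,-0.94],[0.465,0,0],1],
    [[0,-9.9,-0.97],[0.48,0,0],1],
    [[0,-10,-0.98],[0.483,0,0],1],
    [[0,-10,-0.98],[0.483,0,0],1],
    [[0,-10,-0.98],[0.483,0,0],1],
    [[0,-10,-0.98],[0.483,0,0],1]
  ]
}}

```text
t: 6.15
ee_pos: [534.9, -199.1, 280.9]
orientation: [[0.001, 0.204, 0.979], [0.001, 0.979, -0.204], [-1.0, 0.001, 0.0]]
force: [1.1, -0.5, -2.5]
opening: 0.122
```

```bash
python3 - <<'E'
from h import *
s=monitor.observe()
for k in ["t","ee_pos","orientation","force","joints","opening"]:print(k,s[k])
for n in ["wrist","scene","top"]:
    d=viewer.get_image(n); cv2.imwrite(f"pics/{n}4.png",d["img"][:,:,::-1])
print(delta([534.3,-200.7,282],down(-.208)))
E
```

```text
t 6.15
ee_pos [ 534.915 -199.114  280.857]
orientation [[ 0.001  0.204  0.979]
 [ 0.001  0.979 -0.204]
 [-1.     0.001  0.   ]]
force [ 1.091 -0.503 -2.523]
joints [-16.72   19.192  43.396  90.969 -13.598  75.242  16.774]
opening 0.12209501029149593
(array([-0.027, -0.03 , -0.008]), array([ 0.001,  0.001, -0.001]))
```

View pics/wrist4.png

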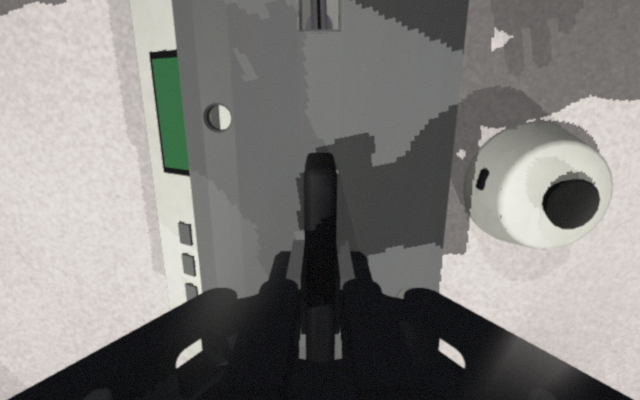

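View pics/scene4.png

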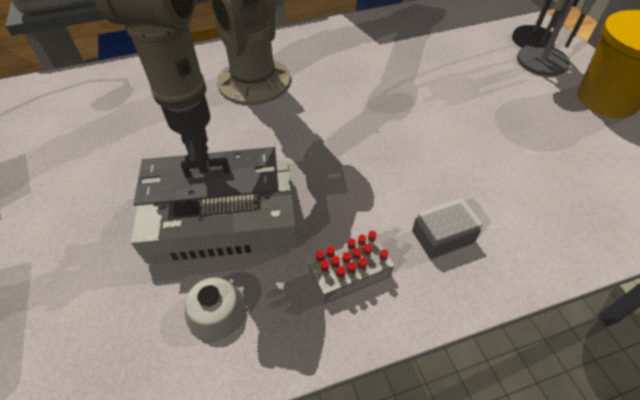

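```bash
python3 - <<'E'
from h import *
im=cv2.imread("pics/wrist4.png")
a=cv2.resize(im[0:45,270:370],None,fx=8,fy=8,interpolation=cv2.INTER_CUBIC)
cv2.imwrite("pics/w4c.png",cv2.convertScaleAbs(a,alpha=1.8))
E
```

```text
(no output)
```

View pics/w4c.png

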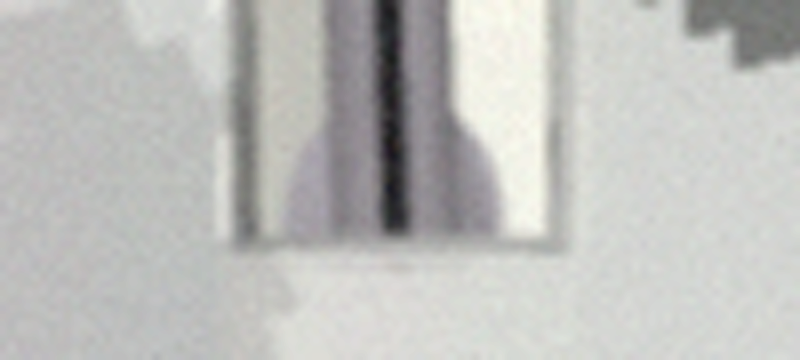

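{"fn": "move_arm", "kwargs": {
  "rows": [
    [[0.2,-0.03,-0.02],[0,0,0],1],
    [[0.5,-0.03,-0.02],[0,0,0],1],
    [[0.85,-0.03,-0.02],[0,0,0],1],
    [[1.1,-0.03,-0.02],[0,0,0],1],
    [[1.2,-0.03,-0.02],[0,0,0],1],
    [[1.2,-0.03,-0.02],[0,0,0],1],
    [[1.2,-0.03,-0.02],[0,0,0],1]
  ]
}}

```text
t: 7.0
ee_pos: [533.9, -201.5, 233.1]
orientation: [[0.001, 0.207, 0.978], [0.0, 0.978, -0.207], [-1.0, 0.001, 0.001]]
force: [0.2, 0.1, -3.4]
opening: 0.121
```

```bash
python3 - <<'E'
from h import *
s=monitor.observe()
for k in ["t","ee_pos","orientation","force","opening"]:print(k,s[k])
for n in ["wrist","scene"]:
    d=viewer.get_image(n); cv2.imwrite(f"pics/{n}5.png",d["img"][:,:,::-1])
im=cv2.imread("pics/wrist5.png")
a=cv2.resize(im[0:140,200:350],None,fx=5,fy=4.2,interpolation=cv2.INTER_CUBIC)
a=cv2.resize(im[0:140,190:350],None,fx=4.2,fy=4.2,interpolation=cv2.INTER_CUBIC)
cv2.imwrite("pics/w5c.png",cv2.convertScaleAbs(a,alpha=1.8))
im=cv2.imread("pics/scene5.png")
a=cv2.resize(im[130:240,120:300],None,fx=4.4,fy=4.4,interpolation=cv2.INTER_CUBIC)
cv2.imwrite("pics/s5c.png",cv2.convertScaleAbs(a,alpha=1.8))
E
```

```text
t 7.0
ee_pos [ 533.853 -201.535  233.076]
orientation [[ 0.001  0.207  0.978]
 [ 0.     0.978 -0.207]
 [-1.     0.001  0.001]]
force [ 0.196  0.106 -3.45 ]
opening 0.12148978679923574
```

View pics/w5c.png

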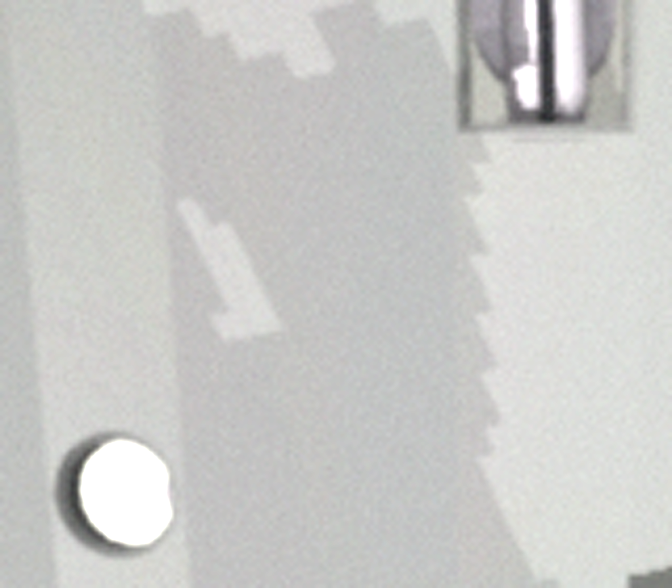

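View pics/s5c.png

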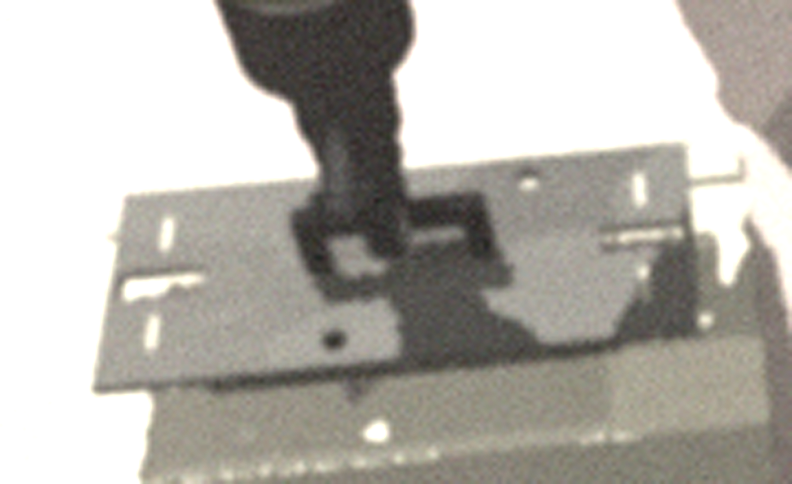

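```bash
python3 - <<'E'
from h import *
im=cv2.imread("pics/wrist5.png")
a=cv2.resize(im[0:36,290:350],None,fx=13,fy=13,interpolation=cv2.INTER_CUBIC)
cv2.imwrite("pics/w5d.png",a)
d=viewer.get_image("wrist"); s=monitor.observe()
Rm=np.array(s["orientation"])
def loc(uv,z): 
    e=Rm.T@(ray(d,uv,z)-s["ee_pos"]); return e[2],e[1]
zu=s["ee_pos"][2]-92.5; print("under",zu)
print("slot",loc((320.4,30.8),zu+6)); 
for r in (15,20,25,29): print(r,loc((320,r-.4),134.5),loc((320,r-.4),108.5))
# tool y of peg1 & expected pixel of peg tip if aligned
for y in (60,): print("peg px",proj(d,s["ee_pos"]+Rm@np.array([s["ee_pos"][2]-115,y,-45])), "hole",proj(d,s["ee_pos"]+Rm@np.array([s["ee_pos"][2]-zu-6,y,-45])))
for l in (100,):
  for z in (134.5,108.5): print("wing end px",z,proj(d,s["ee_pos"]+Rm@np.array([s["ee_pos"][2]-z,l,0])))
E
```

```text
under 140.95825608523663
slot (np.float64(0.8301662942352882), np.float64(95.3819744663996))
15 (np.float64(0.684410501387753), np.float64(104.03074867430158)) (np.float64(0.7169955630761797), np.float64(109.43234322089492))
20 (np.float64(0.683068359902963), np.float64(102.02820419587292)) (np.float64(0.7154478008388253), np.float64(107.1230019498938))
25 (np.float64(0.681716586198919), np.float64(100.01128794845907)) (np.float64(0.7138889306927123), np.float64(104.79708710481619))
29 (np.float64(0.6806281621561949), np.float64(98.38730300974798)) (np.float64(0.7126337562937386), np.float64(102.9243020142236))
peg px [233.741 115.007] hole [216.557 118.469]
wing end px 134.5 [318.465  24.595]
wing end px 108.5 [318.623  34.776]
```

View pics/w5d.png

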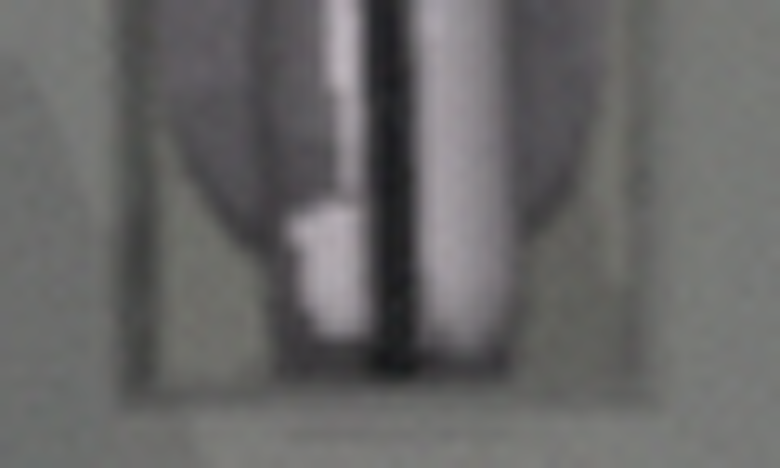

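{"fn": "move_arm", "kwargs": {
  "rows": [
    [[0.0,-0.02,0],[0,0,0],1],
    [[0.15,-0.02,0],[0,0,0],1],
    [[0.3,-0.02,0],[0,0,0],1],
    [[0.45,-0.02,0],[0,0,0],1],
    [[0.55,-0.02,0],[0,0,0],1],
    [[0.6,-0.02,0],[0,0,0],1],
    [[0.6,-0.02,0],[0,0,0],1],
    [[0.6,-0.02,0],[0,0,0],1]
  ]
}}

```text
t: 7.95
ee_pos: [533.6, -202.2, 209.0]
orientation: [[0.001, 0.207, 0.978], [0.001, 0.978, -0.207], [-1.0, 0.001, 0.001]]
force: [0.6, 0.0, -2.5]
opening: 0.124
```

```bash
python3 - <<'E'
from h import *
s=monitor.observe()
for k in ["t","ee_pos","orientation","force","wrist_torque","opening"]:print(k,s[k])
for n in ["wrist","scene"]:
    d=viewer.get_image(n); cv2.imwrite(f"pics/{n}6.png",d["img"][:,:,::-1])
im=cv2.imread("pics/wrist6.png")
a=cv2.resize(im[0:140,190:350],None,fx=4.2,fy=4.2,interpolation=cv2.INTER_CUBIC)
cv2.imwrite("pics/w6c.png",cv2.convertScaleAbs(a,alpha=1.5))
im=cv2.imread("pics/scene6.png")
a=cv2.resize(im[130:240,120:300],None,fx=4.4,fy=4.4,interpolation=cv2.INTER_CUBIC)
cv2.imwrite("pics/s6c.png",cv2.convertScaleAbs(a,alpha=1.4))
E
```

```text
t 7.95
ee_pos [ 533.64  -202.227  208.999]
orientation [[ 0.001  0.207  0.978]
 [ 0.001  0.978 -0.207]
 [-1.     0.001  0.001]]
force [ 0.564  0.015 -2.466]
wrist_torque [-0.031  0.002  0.007]
opening 0.12392436503959182
```

View pics/w6c.png

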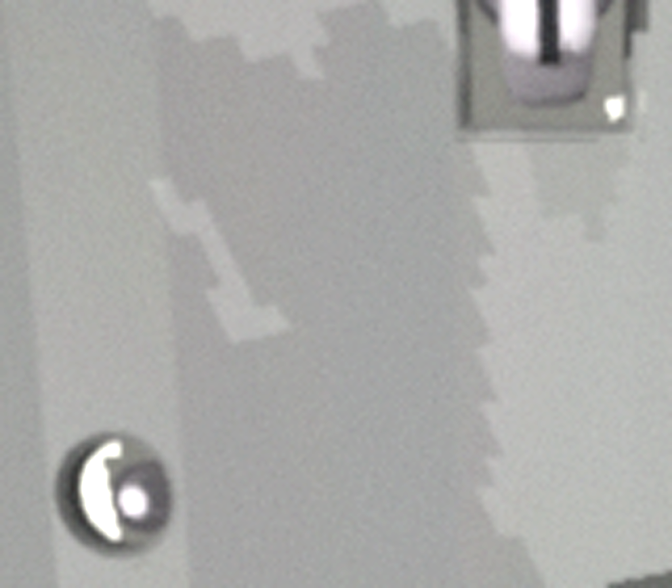

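View pics/s6c.png

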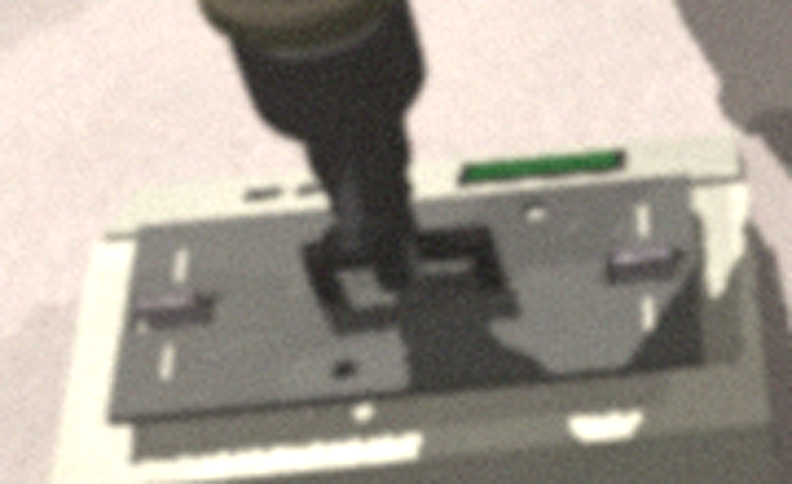

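{"fn": "move_arm", "kwargs": {
  "rows": [
    [[0.08,-0.015,0],[0,0,0],1],
    [[0.16,-0.015,0],[0,0,0],1],
    [[0.24,-0.015,0],[0,0,0],1],
    [[0.3,-0.015,0],[0,0,0],1],
    [[0.34,-0.015,0],[0,0,0],1],
    [[0.38,-0.015,0],[0,0,0],1],
    [[0.4,-0.015,0],[0,0,0],1],
    [[0.4,-0.015,0],[0,0,0],1]
  ]
}}

```text
t: 8.85
ee_pos: [533.5, -202.7, 193.3]
orientation: [[0.001, 0.206, 0.978], [0.001, 0.978, -0.206], [-1.0, 0.001, 0.001]]
force: [-3.0, 2.7, 6.1]
opening: 0.12
```

```bash
python3 - <<'E'
from h import *
s=monitor.observe()
for k in ["t","ee_pos","orientation","force","wrist_torque","opening"]:print(k,s[k])
for n in ["wrist","scene"]:
    d=viewer.get_image(n); cv2.imwrite(f"pics/{n}7.png",d["img"][:,:,::-1])
im=cv2.imread("pics/wrist7.png")
a=cv2.resize(im[0:140,190:350],None,fx=4.2,fy=4.2,interpolation=cv2.INTER_CUBIC)
cv2.imwrite("pics/w7c.png",cv2.convertScaleAbs(a,alpha=1.5))
im=cv2.imread("pics/scene7.png")
a=cv2.resize(im[130:240,120:300],None,fx=4.4,fy=4.4,interpolation=cv2.INTER_CUBIC)
cv2.imwrite("pics/s7c.png",cv2.convertScaleAbs(a,alpha=1.4))
E
```

```text
t 8.85
ee_pos [ 533.542 -202.741  193.348]
orientation [[ 0.001  0.206  0.978]
 [ 0.001  0.978 -0.206]
 [-1.     0.001  0.001]]
force [-3.014  2.702  6.125]
wrist_torque [ 0.387  0.744 -0.071]
opening 0.11969548973663545
```

View pics/w7c.png

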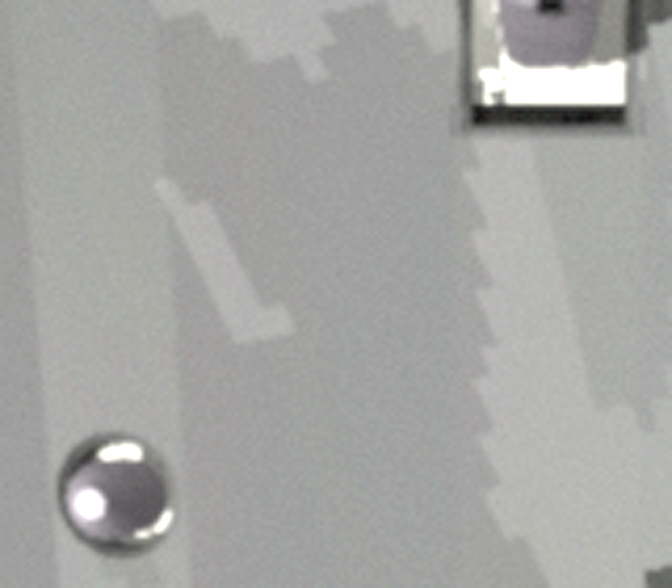

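View pics/s7c.png

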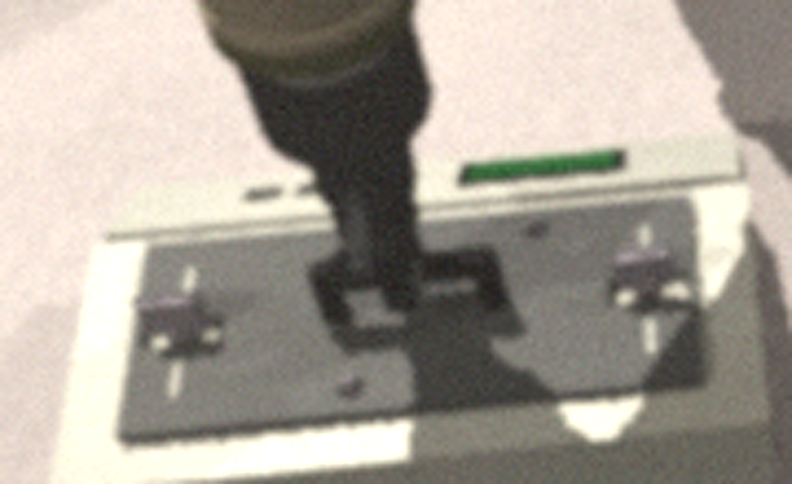

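{"fn": "move_arm", "kwargs": {
  "rows": [
    [[0.01,0,0],[0,0,0],1],
    [[0.01,0,0],[0,0,0],0.6],
    [[0.01,0,0],[0,0,0],0.2],
    [[0,0,0],[0,0,0],-0.2],
    [[-0.1,0,0],[0,0,0],-0.4],
    [[-0.5,0,0],[0,0,0],-0.4],
    [[-1.0,0,0],[0,0,0],-0.4],
    [[-1.6,0,0],[0,0,0],-0.4],
    [[-2.0,0,0],[0,0,0],-0.4],
    [[-2.0,0,0],[0,0,0],-0.4],
    [[-2.0,0,0],[0,0,0],-0.4]
  ]
}}

```text
t: 10.05
ee_pos: [533.4, -202.7, 272.8]
orientation: [[0.001, 0.206, 0.978], [0.001, 0.978, -0.206], [-1.0, 0.001, 0.001]]
force: [-0.3, 0.2, -1.4]
opening: 0.698
```

```bash
python3 - <<'E'
from h import *
s=monitor.observe()
for k in ["t","ee_pos","orientation","force","wrist_torque","opening"]:print(k,s[k])
for n in ["wrist","scene"]:
    d=viewer.get_image(n); cv2.imwrite(f"pics/{n}8.png",d["img"][:,:,::-1])
c,q=np.cos(-.207),np.sin(-.207)
p=np.array([533.6,-202.5])
print("wing_a",p+[-q*115,c*115], "press",p+[q*72,-c*72])
im=cv2.imread("pics/scene8.png")
a=cv2.resize(im[130:240,120:300],None,fx=4.4,fy=4.4,interpolation=cv2.INTER_CUBIC)
cv2.imwrite("pics/s8c.png",cv2.convertScaleAbs(a,alpha=1.4))
E
```

```text
t 10.05
ee_pos [ 533.448 -202.739  272.832]
orientation [[ 0.001  0.206  0.978]
 [ 0.001  0.978 -0.206]
 [-1.     0.001  0.001]]
force [-0.324  0.235 -1.36 ]
wrist_torque [-0.007  0.085 -0.015]
opening 0.6983376894564353
wing_a [557.235 -89.955] press [ 518.802 -272.963]
```

View pics/wrist8.png

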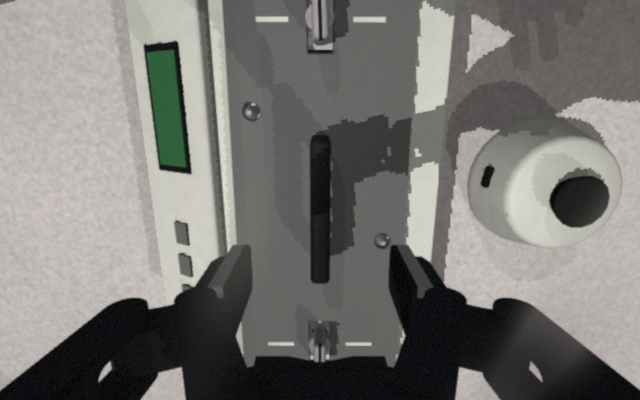

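View pics/s8c.png

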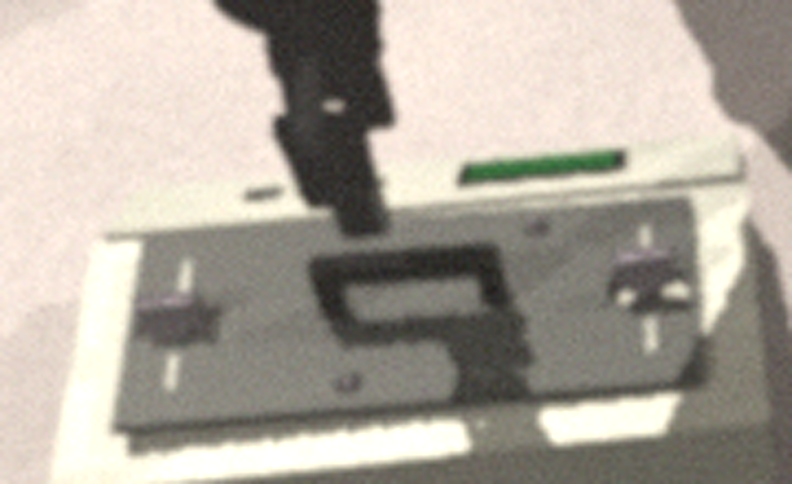

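{"fn": "move_arm", "kwargs": {
  "rows": [
    [[0,0.3,0],[0,0,0],-0.4],
    [[0,1,0],[0,0,0],-0.4],
    [[0,1.8,0],[0,0,0],-0.4],
    [[0.2,2.5,0],[0,0,0],-0.4],
    [[0.6,2.8,0],[0,0,0],-0.4],
    [[0.9,2.87,0],[0,0,0],-0.4],
    [[1,2.87,0],[0,0,0],-0.4],
    [[1,2.87,0],[0,0,0],-0.4]
  ]
}}

```text
t: 10.95
ee_pos: [556.5, -91.4, 232.2]
orientation: [[-0.001, 0.208, 0.978], [0.0, 0.978, -0.208], [-1.0, -0.0, -0.001]]
force: [-0.2, 0.5, 0.3]
opening: 0.699
```

```bash
python3 - <<'E'
from h import *
s=monitor.observe()
for k in ["t","ee_pos","orientation","force","joints","opening"]:print(k,s[k])
d=viewer.get_image("wrist"); cv2.imwrite(f"pics/wrist9.png",d["img"][:,:,::-1])
a=cv2.resize(d["img"][:,:,::-1][120:330,250:400],None,fx=2.8,fy=2.8,interpolation=cv2.INTER_CUBIC)
cv2.imwrite("pics/w9c.png",cv2.convertScaleAbs(a,alpha=1.8))
Rm=np.array(s["orientation"])
for l in [(0,15,134.5),(0,-15,134.5),(0,0,134.5),(4.5,0,134.5)]:
    print(l,proj(d,s["ee_pos"]+Rm@np.array([s["ee_pos"][2]-l[2],l[1],l[0]])))
E
```

```text
t 10.95
ee_pos [556.468 -91.356 232.224]
orientation [[-0.001  0.208  0.978]
 [ 0.     0.978 -0.208]
 [-1.    -0.    -0.001]]
force [-0.206  0.511  0.273]
joints [-25.989  20.121  40.42   95.757 -13.783  69.28    5.635]
opening 0.6990416631840737
(0, 15, 134.5) [318.811 207.872]
(0, -15, 134.5) [318.899 261.655]
(0, 0, 134.5) [318.856 235.376]
(4.5, 0, 134.5) [327.514 235.368]
```

View pics/wrist9.png

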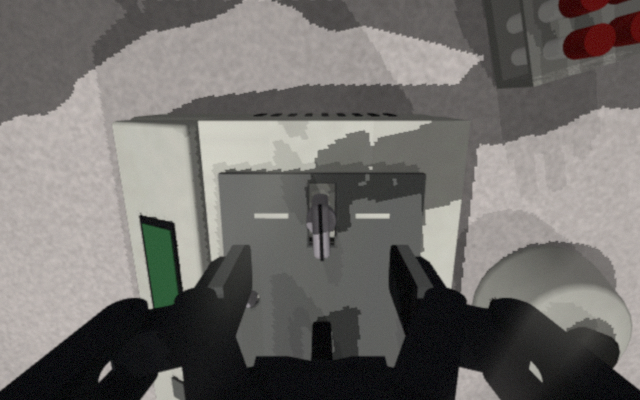

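View pics/w9c.png

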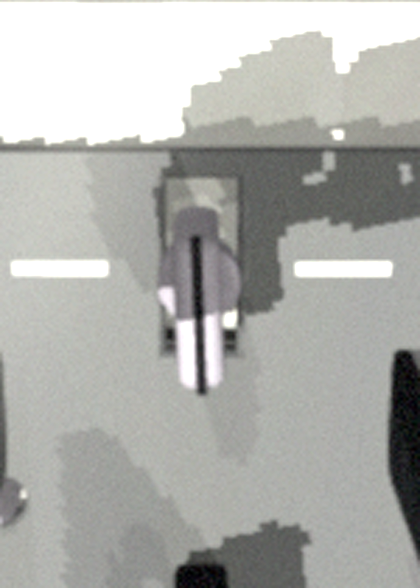

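{"fn": "move_arm", "kwargs": {
  "rows": [
    [[0.2,0.03,0.015],[0,0,0],-0.4],
    [[0.5,0.03,0.015],[0,0,0],-0.4],
    [[0.8,0.03,0.015],[0,0,0],-0.4],
    [[1.05,0.03,0.015],[0,0,0],-0.2],
    [[1.15,0.03,0.015],[0,0,0],0.2],
    [[1.15,0.03,0.015],[0,0,0],0.6],
    [[1.15,0.03,0.015],[0,0,0],1],
    [[1.15,0.03,0.015],[0,0,0],1],
    [[1.15,0.03,0.015],[0,0,0],1],
    [[1.15,0.03,0.015],[0,0,0],1]
  ],
  "squeeze": 60
}}

```text
t: 12.0
ee_pos: [557.5, -89.2, 187.2]
orientation: [[-0.0, 0.206, 0.978], [0.001, 0.978, -0.206], [-1.0, 0.001, -0.001]]
force: [-5.3, 1.1, 2.4]
opening: 0.085
```

```bash
python3 - <<'E'
from h import *
s=monitor.observe()
for k in ["t","ee_pos","orientation","force","wrist_torque","joints","opening"]:print(k,s[k])
d=viewer.get_image("wrist"); cv2.imwrite(f"pics/wrist10.png",d["img"][:,:,::-1])
E
```

```text
t 12.0
ee_pos [557.464 -89.2   187.158]
orientation [[-0.     0.206  0.978]
 [ 0.001  0.978 -0.206]
 [-1.     0.001 -0.001]]
force [-5.286  1.061  2.416]
wrist_torque [0.21  1.01  0.038]
joints [-25.066  22.846  39.272  98.662 -15.912  64.204   7.104]
opening 0.08525646815044424
```

View pics/wrist10.png

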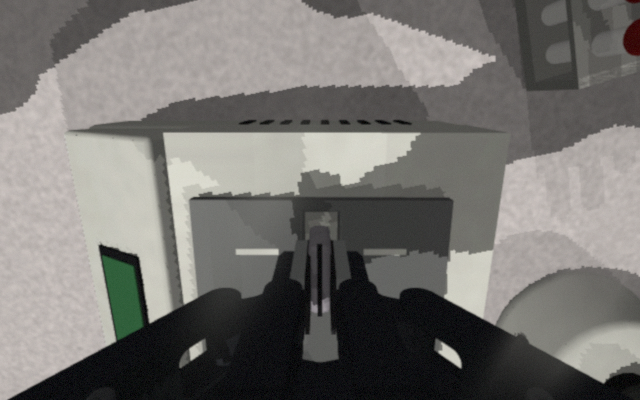

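{"fn": "move_arm", "kwargs": {
  "rows": [
    [[0,0,-0.02],[0.05,0,0],1],
    [[0,0,-0.02],[0.15,0,0],1],
    [[0,0,-0.02],[0.27,0,0],1],
    [[0,0,-0.02],[0.39,0,0],1],
    [[0,0,-0.02],[0.51,0,0],1],
    [[0,0,-0.02],[0.63,0,0],1],
    [[0,0,-0.02],[0.75,0,0],1]
  ]
}}

```text
t: 12.75
ee_pos: [557.3, -89.3, 187.2]
orientation: [[0.001, 0.821, 0.571], [0.0, 0.571, -0.821], [-1.0, 0.001, 0.0]]
force: [-1.3, 0.3, -1.2]
opening: 0.089
```

```bash
python3 - <<'E'
from h import *
s=monitor.observe()
for k in ["t","ee_pos","orientation","force","wrist_torque","joints","opening"]:print(k,s[k])
z=np.array(s["orientation"])[:,2]; print("yaw",np.arctan2(z[1],z[0]))
E
```

```text
t 12.75
ee_pos [557.341 -89.285 187.216]
orientation [[ 0.001  0.821  0.571]
 [ 0.     0.571 -0.821]
 [-1.     0.001  0.   ]]
force [-1.273  0.312 -1.249]
wrist_torque [-0.127  0.199  0.064]
joints [-31.578  25.237  48.398  99.003 -20.636  65.038 -32.2  ]
opening 0.08903931088225073
yaw -0.9627832248003924
```

{"fn": "move_arm", "kwargs": {
  "rows": [
    [[0,0,0],[0.12,0,0],1],
    [[0,0,0],[0.24,0,0],1],
    [[0,0,0],[0.36,0,0],1],
    [[0,0,0],[0.48,0,0],1],
    [[0,0,0],[0.6,0,0],1],
    [[0,0,0],[0.7,0,0],1],
    [[0,0,0],[0.78,0,0],1],
    [[0,0,0],[0.82,0,0],1],
    [[0,0,0],[0.82,0,0],1],
    [[0,0,0],[0.82,0,0],1]
  ]
}}

```text
t: 13.75
ee_pos: [557.3, -89.4, 187.2]
orientation: [[0.001, 0.979, -0.204], [0.0, -0.204, -0.979], [-1.0, 0.001, -0.001]]
force: [-0.9, 0.6, 0.9]
opening: 0.091
```

```bash
python3 - <<'E'
from h import *
s=monitor.observe()
for k in ["t","ee_pos","orientation","force","wrist_torque","joints","opening"]:print(k,s[k])
z=np.array(s["orientation"])[:,2]; print("yaw",np.arctan2(z[1],z[0]))
d=viewer.get_image("wrist"); cv2.imwrite(f"pics/wrist11.png",d["img"][:,:,::-1])
E
```

```text
t 13.75
ee_pos [557.32  -89.366 187.201]
orientation [[ 0.001  0.979 -0.204]
 [ 0.    -0.204 -0.979]
 [-1.     0.001 -0.001]]
force [-0.926  0.552  0.932]
wrist_torque [-0.338  0.402 -0.026]
joints [-38.273  29.519  58.972  99.23  -27.343  66.984 -73.32 ]
opening 0.09060952533086487
yaw -1.776708905291767
```

View pics/wrist11.png

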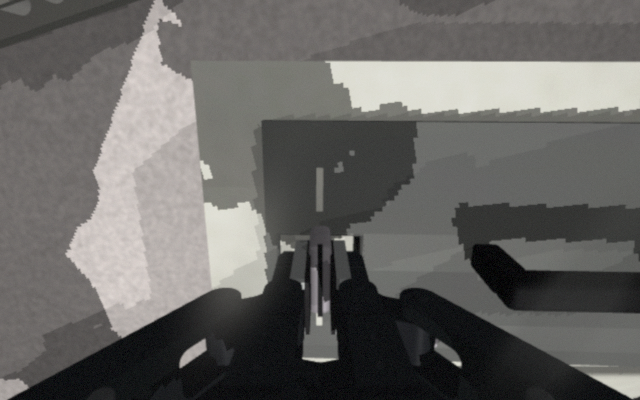

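{"fn": "move_arm", "kwargs": {
  "rows": [
    [[0,0,0],[0,0,0],0.6],
    [[0,0,0],[0,0,0],0.3],
    [[0,0,0],[0,0,0],0.3],
    [[-0.1,0,0],[0,0,0],0.3],
    [[-0.5,0,0],[0,0,0],0.3],
    [[-1.0,0,0],[0,0,0],0.3],
    [[-1.6,0,0],[0,0,0],0.3],
    [[-2.1,0,0],[0,0,0],0.3],
    [[-2.2,0,0],[0,0,0],0.3]
  ]
}}

```text
t: 14.7
ee_pos: [558.1, -90.0, 278.5]
orientation: [[0.005, 0.979, -0.206], [0.0, -0.206, -0.979], [-1.0, 0.005, -0.001]]
force: [0.5, 0.2, -0.2]
opening: 0.353
```

```bash
python3 - <<'E'
from h import *
s=monitor.observe()
for k in ["t","ee_pos","orientation","force","wrist_torque","opening"]:print(k,s[k])
d=viewer.get_image("wrist"); cv2.imwrite(f"pics/wrist12.png",d["img"][:,:,::-1])
print(delta([518.8,-273,240],down(-.207)))
E
```

```text
t 14.7
ee_pos [558.144 -90.002 278.535]
orientation [[ 0.005  0.979 -0.206]
 [ 0.    -0.206 -0.979]
 [-1.     0.005 -0.001]]
force [ 0.51   0.158 -0.204]
wrist_torque [-0.064 -0.025 -0.015]
opening 0.35277221822414606
(array([ 0.934, -0.019,  4.685]), array([-1.571,  0.002, -0.005]))
```

View pics/wrist12.png

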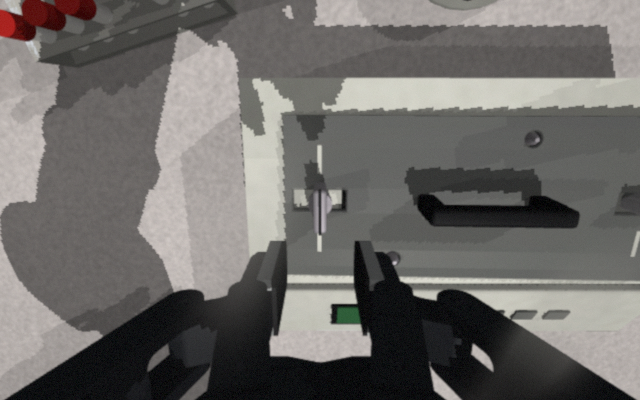

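{"fn": "move_arm", "kwargs": {
  "rows": [
    [[0,0,0.2],[-0.1,0,0],0.6],
    [[0,0,0.6],[-0.22,0,0],1],
    [[0,0,1.1],[-0.35,0,0],1],
    [[0,0,1.6],[-0.48,0,0],1],
    [[0,0,2.1],[-0.61,0,0],1],
    [[0,0,2.6],[-0.74,0,0],1],
    [[0,0,3.1],[-0.87,0,0],1],
    [[0,0,3.6],[-1.0,0,0],1],
    [[0.2,0,4.1],[-1.13,0,0],1],
    [[0.4,0,4.4],[-1.26,0,0],1],
    [[0.6,-0.01,4.6],[-1.39,0,0],1],
    [[0.8,-0.01,4.67],[-1.5,0,0],1],
    [[0.93,-0.01,4.67],[-1.571,0,0],1],
    [[0.93,-0.01,4.67],[-1.571,0,0],1],
    [[0.93,-0.01,4.67],[-1.571,0,0],1]
  ]
}}

```text
t: 16.25
ee_pos: [518.2, -271.8, 237.4]
orientation: [[-0.0, 0.208, 0.978], [0.001, 0.978, -0.208], [-1.0, 0.001, -0.0]]
force: [0.4, 0.1, -0.6]
opening: -0.001
```

```bash
python3 - <<'E'
from h import *
s=monitor.observe()
for k in ["t","ee_pos","orientation","force","wrist_torque","opening","joints"]:print(k,s[k])
d=viewer.get_image("wrist"); cv2.imwrite(f"pics/wrist13.png",d["img"][:,:,::-1])
d=viewer.get_image("scene"); im=d["img"][:,:,::-1]
a=cv2.resize(im[110:240,110:310],None,fx=4,fy=4,interpolation=cv2.INTER_CUBIC)
cv2.imwrite("pics/s13c.png",cv2.convertScaleAbs(a,alpha=1.4))
print(delta([518.9,-272.3,180],down(-.207)))
E
```

```text
t 16.25
ee_pos [ 518.212 -271.789  237.39 ]
orientation [[-0.     0.208  0.978]
 [ 0.001  0.978 -0.208]
 [-1.     0.001 -0.   ]]
force [ 0.352  0.068 -0.565]
wrist_torque [-0.033 -0.004  0.001]
opening -0.0011567833504937859
joints [ -8.362  23.457  43.362  92.155 -16.835  71.148  26.145]
(array([ 1.445, -0.01 ,  0.011]), array([-0.001,  0.001, -0.001]))
```

View pics/wrist13.png

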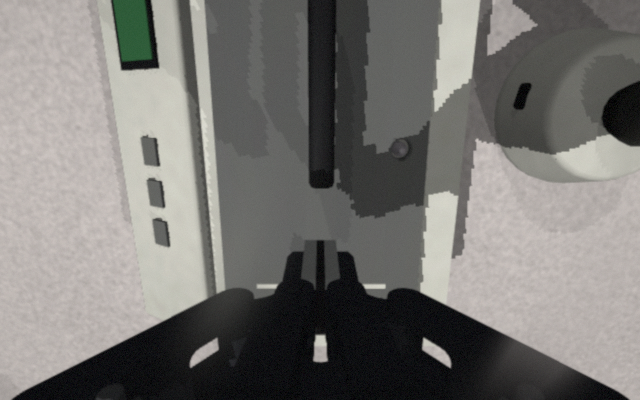

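View pics/s13c.png

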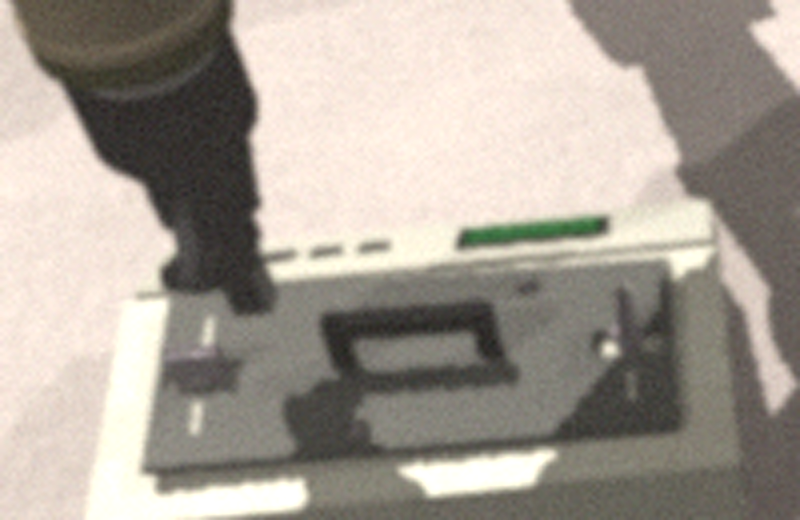

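{"fn": "move_arm", "kwargs": {
  "rows": [
    [[0.3,-0.01,0.01],[0,0,0],1],
    [[0.7,-0.01,0.01],[0,0,0],1],
    [[1.0,-0.01,0.01],[0,0,0],1],
    [[1.2,-0.01,0.01],[0,0,0],1],
    [[1.28,-0.01,0.01],[0,0,0],1],
    [[1.34,-0.01,0.01],[0,0,0],1],
    [[1.38,-0.01,0.01],[0,0,0],1],
    [[1.38,-0.01,0.01],[0,0,0],1]
  ]
}}

```text
t: 17.15
ee_pos: [518.8, -272.5, 182.8]
orientation: [[0.001, 0.206, 0.979], [0.001, 0.979, -0.206], [-1.0, 0.001, 0.001]]
force: [-2.4, 1.2, 2.7]
opening: -0.002
```

{"fn": "move_arm", "kwargs": {
  "rows": [
    [[0.03,0,0],[0,0,0],1],
    [[0.06,0,0],[0,0,0],1],
    [[0.09,0,0],[0,0,0],1],
    [[0.09,0,0],[0,0,0],1],
    [[0.09,0,0],[0,0,0],1]
  ]
}}

```text
t: 17.65
ee_pos: [518.8, -272.6, 179.2]
orientation: [[0.001, 0.206, 0.979], [0.0, 0.979, -0.206], [-1.0, 0.001, 0.001]]
force: [-3.1, 0.9, 5.7]
opening: 0.0
```

{"fn": "move_arm", "kwargs": {
  "rows": [
    [[0.02,0,0],[0,0,0],1],
    [[0.04,0,0],[0,0,0],1],
    [[0.04,0,0],[0,0,0],1],
    [[0.04,0,0],[0,0,0],1]
  ]
}}

```text
t: 18.05
ee_pos: [518.8, -272.7, 178.7]
orientation: [[0.002, 0.206, 0.979], [0.001, 0.979, -0.206], [-1.0, 0.001, 0.002]]
force: [-7.0, 3.1, 16.2]
opening: 0.001
```

{"fn": "move_arm", "kwargs": {
  "rows": [
    [[-0.01,0,-0.01],[0,0,0],1],
    [[-0.01,0,-0.01],[0,0,0],1],
    [[-0.01,0,-0.01],[0,0,0],1]
  ]
}}

```text
t: 18.35
ee_pos: [518.7, -272.6, 178.7]
orientation: [[0.002, 0.206, 0.979], [0.0, 0.979, -0.206], [-1.0, 0.001, 0.002]]
force: [-3.7, 1.1, 11.0]
opening: -0.0
```

```bash
python3 - <<'E'
from h import *
s=monitor.observe()
for k in ["t","ee_pos","force","wrist_torque","opening","qvel"]:print(k,s[k])
d=viewer.get_image("wrist"); cv2.imwrite(f"pics/wrist14.png",d["img"][:,:,::-1])
d=viewer.get_image("scene"); im=d["img"][:,:,::-1]; cv2.imwrite("pics/scene14.png",im)
a=cv2.resize(im[110:240,110:310],None,fx=4,fy=4,interpolation=cv2.INTER_CUBIC)
cv2.imwrite("pics/s14c.png",cv2.convertScaleAbs(a,alpha=1.4))
print(monitor.observe()["force"])
E
```

```text
t 18.35
ee_pos [ 518.726 -272.633  178.738]
force [-3.73   1.139 10.971]
wrist_torque [ 0.351  0.692 -0.045]
opening -0.0004562232906686359
qvel [-0.054  0.009  0.015 -0.058 -0.019  0.041 -0.02 ]
[-2.992  1.941 10.411]
```

View pics/s14c.png

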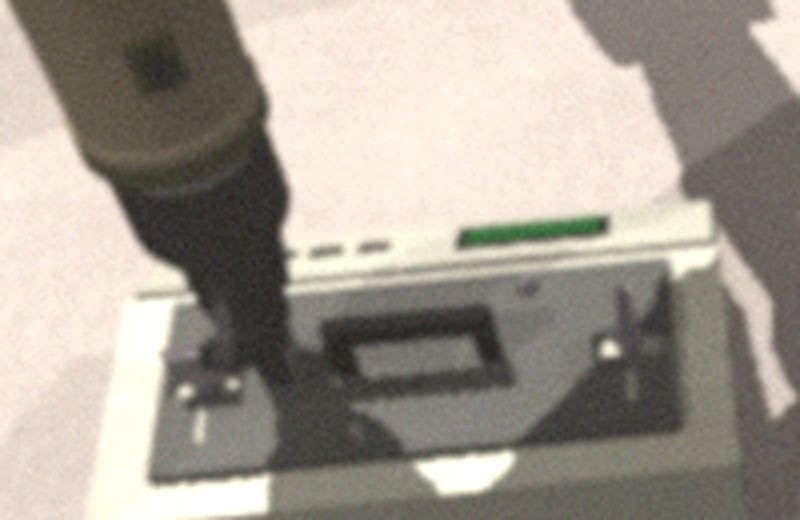

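View pics/wrist14.png

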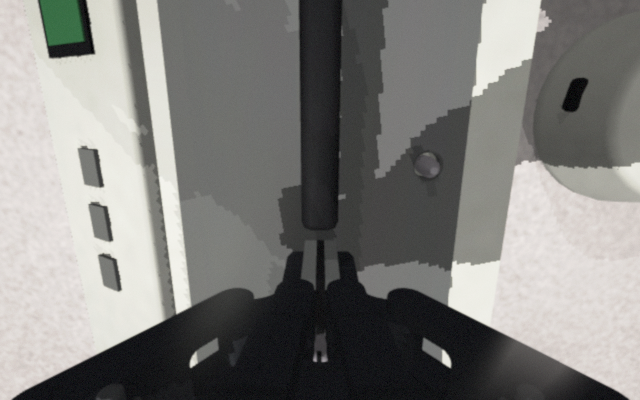

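{"fn": "move_arm", "kwargs": {
  "rows": [
    [[0.006,0,0],[0,0,0],1],
    [[0.006,0,0],[0,0,0],1],
    [[0.006,0,0],[0,0,0],1],
    [[0.006,0,0],[0,0,0],1],
    [[0.006,0,0],[0,0,0],1]
  ]
}}

```text
t: 18.95
ee_pos: [518.7, -272.6, 178.7]
orientation: [[0.002, 0.206, 0.979], [0.0, 0.979, -0.206], [-1.0, 0.001, 0.002]]
force: [-3.5, 2.1, 12.9]
opening: -0.002
```

```bash
python3 - <<'E'
from h import *
print(workorder.finish_job()); s=monitor.observe(); print(s["t"],s["force"],s["ee_pos"])
E
```

```text
the job is handed in; nothing more can be done
None
the job is handed in; nothing more can be done
```

The cover is back on the filter compartment, wing_a is closed, and I handed the job in at about 19 s with the arm still pressing the free end down.

- **Cover:** the last pictures show both pegs through their holes and both wings standing up through their slots.
- **wing_a:** I turned it a quarter turn clockwise. The tool turned 1.569 rad, and the picture after release shows the wing's slot in line with both marks.
- **Free end:** it is pressed at the space above the seal with the closed fingers at 12.9 N downward, in the 10 to 15 N range. While settling, the push was briefly 16.2 N, so I backed it off. The cover looks flat there, and the tool stopped going down while the force rose steeply, as it would once the cover meets the frame.
- **wing_b and the rest:** I never touched wing_b or the bystanders. wing_b still looked open just before the press, but the gripper partly hid it in the last view. I saw no contact with the rack, mixer or tip box, and made no separate check of their positions afterwards.

**Disagreements:** the top and scene cameras differed by about 2 mm on the station and up to 4.5 mm on the cover. One wrist-camera reading of the handle end was about 5 mm off, so I left it out. I fitted the cover using the wrist view of the peg and wing through their holes. A sideways force of about 4 N remains at the press point. I got no force reading after hand-in.

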